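Clear the probe check station and hold the thermometer probe on its sprung disc

TASK

The steel carrier stands on the probe check station and covers its disc: hang the carrier by its hoop handle on the double hook and let go of it. Then take the thermometer probe out of its leaning holder and hold it upright with the tip inside the ring on the station's sprung disc, pressing gently so that the disc sinks about halfway (about 4 N). Finish while still holding the probe pressed there, with the carrier still hanging and the other things left where they stand.

Things in the scene. Friction and masses are not known exactly. Their poses are not given: they have to be found in the camera images.
- carrier: open steel tray, 76 (x) x 128 (y) x 42 mm high, with a rigid hoop handle, 0.18 to 0.36 kg; origin at the centre of its underside, z up. The hoop is 10 mm round bar in the y-z plane: uprights at y = +/-66.5 mm and a level top bar along y, centreline 125 mm above the underside. Starts standing on the check station's top
- carrier_bar (a point): middle of the carrier's top handle bar (on its centreline, 125 mm above the carrier's underside); same axes as the carrier; the bar runs along y
- hook: fixed stand: foot 160 x 150 x 12 mm, wooden post 110 mm wide, 192 mm high, front face at x = 73 mm; two 8 mm round steel prongs at y = +/-38 mm stick out to -x (open side, roughly to the robot): centreline 180 mm high at x = 75, dips to 165 mm at x = 0, rises to 171 at x = -30 and to the upturned tip, 190 mm at x = -45 (top 194). Origin on the table under the seat, z up
- hook_seat (a point): where the middle of the carrier's bar lies when hung: between the prongs over their lowest place, 174 mm above the table; axes as the stand's. The bar lies along y, the hoop's uprights outside the prongs (19 mm spare each side), the tray below. It comes in from -x over the tips, tray below the prongs, then down. 68 mm free between the prongs for fingers
- holder: fixed plastic holder: foot 100 x 90 x 12 mm and a square tube, 35 mm wide outside, 15 mm hole, leaning 20 degrees from vertical, its top towards the holder's -x (roughly to the robot); tube's top face (square to its axis) about 78 mm above the table. Origin at the centre of the foot's underside, z up
- probe: thermometer probe, 150 mm long, 70 g, round: steel stem 10 mm diameter with rounded tip for the first 60 mm, then white handle 22 mm diameter, 90 mm long. Origin at the tip, z from tip to handle end. Starts in the holder, stem in the tube, shoulder on the tube's top face, whole handle standing out, leaning 20 degrees to the holder's -x. Draw it out along its axis by 60 mm or more
- probe_tip (a point): the tip of the probe (its lowest point when upright)
- station: fixed probe check station, an aluminium block 110 (x) x 140 (y) x 35 mm high on a thin grey skirt; origin at the centre of its underside, z up. A round opening 57 mm in diameter in the centre of its top holds the sprung disc
- spot (a point): the marked spot: centre of the top face of the station's sprung steel disc (52 mm diameter), in the middle of the station's top. At rest it is 33 mm above the table, 2 mm below the block's top; it moves down with the disc. A dark ring of 20 mm inner and 24 mm outer diameter and a dot mark it. z up
- disc (a joint): how far the disc is pressed down, in m: 0 at rest, 0.010 at the stop. Spring of 800 N/m: 4 N at 0.005 m (halfway)
- pills1: closed white pill bottle, 48 mm across, 85 mm tall, upright; a bystander; origin at the centre of its underside
- pills2: the other, identical pill bottle; a bystander; origin at the centre of its underside
- cup: small white ceramic cup, 64 mm across, 60 mm tall; a bystander; origin at the centre of its underside
- tray: low open stainless dressing tray without a handle, 120 x 190 x 22 mm; a bystander; origin at the centre of its underside
- forceps: curved steel forceps lying flat, 137 mm long, 7 mm thick; a bystander; origin at the centre of its underside
- case: red plastic first-aid case lying flat at the back, 110 x 250 x 85 mm; a bystander; origin at the centre of its underside
Not all that is in view belongs to the job. What is shaped like the probe but purple is not meant.

How it is judged:
On the way, in this order (a step that is already met when the one before it is completed fails the run):
1. the carrier hangs by its handle bar on both prongs and is let go (x of carrier_bar in the frame of hook_seat between -0.03 and 0.03 m and y of carrier_bar in the frame of hook_seat between -0.025 and 0.025 m and z of carrier_bar in the frame of hook_seat between -0.01 and 0.015 m and contact force between carrier and hook above 0.8 N and contact force between carrier and the fingers below 0.05 N), for 0.3 s.
2. the probe is held clear of its holder (contact force between probe and the fingers above 2 N and distance between probe_tip and holder above 0.1 m and contact force between probe and holder below 0.05 N), for 0.2 s.
At the end, for the whole second after the job is handed in: Carrier at rest hanging on both prongs (bar within 30 mm along, 25 mm across of the seat), not touched by fingers. Probe held still by the fingers, tip within 7 mm of the spot centre, within 0.14 rad of vertical, disc down 2 to 8 mm, 1.2 to 8 N on it (all of step 1 and linear speed of carrier below 0.05 m/s and horizontal distance between probe_tip and spot below 0.007 m and angle between probe's own z axis and vertical below 0.14 rad and value of joint disc between 0.002 and 0.008 m and contact force between probe and disc between 1.2 and 8 N and contact force between probe and the fingers above 2 N and linear speed of probe below 0.02 m/s); the arm keeps its last pose, push and grip.
It fails at once if a bystander is moved by more than 30 mm (distance of any of pills1, pills2, cup, tray, forceps, case from where it was at the start of the episode above 0.03 m).
It fails at once if the probe is pressed hard on the disc (over 15 N) (contact force between probe and disc above 15 N).
It also fails if it takes over 64 s, if anything falls off the work surface, if the arm or the gripper's body presses on something with over 40 N, if the wrist force passes 120 N, or if a joint passes its speed limit or range.

ROBOT

A 6-joint arm with a two-finger parallel gripper is mounted at the origin on the work surface. World frame = base frame: x ahead of the robot, y to its left, z up, the work surface at z = 0. Lengths are in m, angles in rad, forces in N, time in s.
With the tool pointing down it reaches from about 0.425 to 0.95 m from the base axis. Payload 3.5 kg.
Tool frame: the origin (TCP) lies on the centre line of the jaws, within the pads' length; the fingertips stand 11 mm ahead of it and the grasp point (between the pads) lies 8 mm behind it; z points along the fingers, y is the line along which they close (so a half turn about z gives the same grasp; the last joint's range is limited). The gripper opens to 85 mm and grips with 20 to 120 N. Pads are 22 mm wide; open, the fingers measure 114 mm over their backs; the gripper's body (76 mm by 85 mm) begins 54 mm behind the grasp point. The pads swing forward as they close: fully open they stand 13 mm farther back than shut.
Start: joints at [-1.298, 0.286, 1.577, -0, 1.279, -0.15], TCP at [0.277, -0.616, 0.242] pointing down, gripper open.
Joint ranges: [-2.77, 2.77], [-0.9, 2.22], [0.21, 2.48], [-1.53, 4.67], [0.24, 2.81], [-2.84, 2.84]. Speed limits (rad/s): [2.79, 2.79, 3.14, 3.14, 3.14, 3.14].

INTERFACE

Orientations are given as a unit quaternion [x, y, z, w].
In Python, from plant import ctrl gives the robot as it stands.
- The arm moves only by the tool step_arm, never from a script. Its argument "motion" is a list of rows, each an object with "offset": the shift along the tool's x, y, z in m, a list of three; "twist": the turn about the tool's z in degrees. A call has 1 to 12 rows; each row is the pose to reach, as a shift and turn from the pose commanded when the call began, along the tool's axes at that moment; what a row does not reach only later rows make up. A row lasts 1/10 s, in which the tool goes at most 50 mm and 8.59 degrees, less where a joint would pass 70% of its speed; a pose out of reach is approached as far as the arm can. A call with a gripper value outside its range is refused whole. "gripper" is the finger opening in m, from 0 to 0.0854, set as the call begins (left out, the last holds). The fingers move at their own pace and stop on an object; "grip_force" is the grip in N (left out, the last holds). Time passes only in rows, so rows that repeat a pose let the fingers close. It gives the time, the measured TCP pose, the force, the opening and the grip force at its end, in the units of the state.
- ctrl.get_state(): the state, without advancing time (a new reading comes with each control period).
- ctrl.read_camera(name): name is "scene" or "top" or "wrist"; returns the picture (480x640x3 uint8, blue, green, red); there is no depth.
- ctrl.calibration(name): a dict with "fx", "fy", "cx", "cy" (pixels), "cam_to_world" (4x4, takes a point from camera to world coordinates). Camera axes: x right, y up, looking along -z (the intrinsics and any distortion apply to the point x, -y, -z); pixel columns grow to the right and rows downward; lengths in m; the calibration is good to about 2 mm. A picture is of the moment at which its call begins: read the wrist's pose just before it. calibration takes no time and is no camera call; for the wrist camera it gives the pose at the moment of the call.
- ctrl.sign_off(): hands the job in; it is judged then, once.
The state is a dict: "time": time; "qpos": joint angles; "dq": joint speeds; "joint_efforts": joint torques, N m; "eef_pos": TCP position; "tcp_rot": TCP orientation; "contact_force": force on the tool from outside, world axes, zero at the start; "wrist_torque": the same for the moment, N m; "opening": opening from 0.0 (shut) to 1.0 (fully open); "finger_force": force on a finger pad.
Only numpy, scipy, OpenCV 4.12 (cv2) and the standard library are available. Lean on these libraries where they do the work, as an engineer would, in place of code of your own. Each camera call takes 0.05 s, during which the arm holds its last target. There are 200 camera calls.

## Working session

There is one attempt and no reset: what is moved stays moved. The work goes in short steps, Python scripts to look and compute and a tool call to move; the robot and the scene stay as the last step left them, time stands still between calls to the robot, and variables do not carry over. Pictures are saved under pics/ and viewed, at most 10 in all, crops included, and the job is handed in when it is done.

Besides the shell and the picture viewer there is one more tool, called by a JSON object that holds its "method" and its "body", one argument or row to a line. step_arm: Moves the arm, as the interface text tells. Its arguments: {"type":"object","properties":{"motion":{"type":"array"},"gripper":{"type":"number"},"grip_force":{"type":"number"}},"required":["motion"]}

```bash
mkdir -p pics; python3 - <<'E'
from plant import ctrl
import cv2,numpy as np
np.set_printoptions(precision=4,suppress=True)
print(ctrl.get_state())
for n in("scene","top"):
    c=ctrl.calibration(n);print(n,c)
    cv2.imwrite(f"pics/{n}0.png",ctrl.read_camera(n))
E
```

```text
{'time': 0.0, 'qpos': array([-1.298 ,  0.2872,  1.5782,  0.    ,  1.2786, -0.15  ]), 'dq': array([ 0.0008,  0.0015,  0.0001,  0.0006, -0.0007, -0.0001]), 'joint_efforts': array([ -0.0004, -40.5976, -29.2628,  -0.0001,   0.0058,  -0.    ]), 'eef_pos': array([ 0.2768, -0.6149,  0.2409]), 'tcp_rot': array([ 0.9777,  0.2098, -0.0001, -0.0012]), 'contact_force': array([ 0.282 , -0.2593, -0.148 ]), 'wrist_torque': array([0.048 , 0.0041, 0.04  ]), 'finger_force': 0.0, 'opening': 1.0016275119444402}
scene {'fx': 556.7986976142015, 'fy': 556.7986976142015, 'cx': 311.53477021938494, 'cy': 237.17239537724393, 'cam_to_world': array([[-0.7859, -0.5165,  0.34  ,  0.9186],
       [ 0.6183, -0.6574,  0.4308,  0.4533],
       [ 0.001 ,  0.5487,  0.836 ,  1.1223],
       [ 0.    ,  0.    ,  0.    ,  1.    ]])}
top {'fx': 560.6020952084708, 'fy': 560.6020952084708, 'cx': 310.6905875741621, 'cy': 229.14633850884735, 'cam_to_world': array([[ 0.0214,  0.9983, -0.055 ,  0.4732],
       [-0.9998,  0.0213, -0.0022, -0.0542],
       [-0.0011,  0.055 ,  0.9985,  1.205 ],
       [ 0.    ,  0.    ,  0.    ,  1.    ]])}
```

View pics/scene0.png

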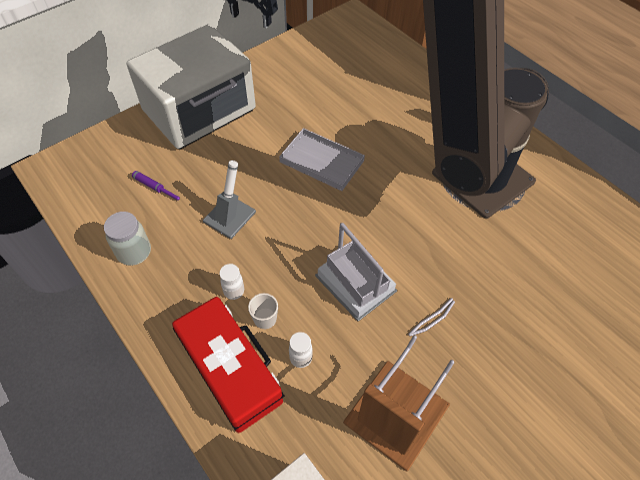

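View pics/top0.png

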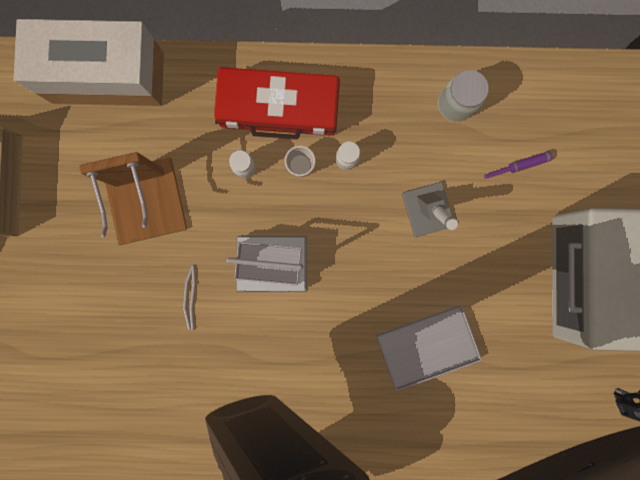

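Scene: the carrier is around (357,270), the hook around (400,410) and the probe and holder around (230,195). Top: carrier bar (228..302, 262), hook prongs (92,175)-(104,236) and (132,165)-(145,226), probe end (452,224), holder (430,209). I'll enlarge crops of both for precise points.

```bash
python3 - <<'E'
import cv2,numpy as np
def crop(n,x,y,w,h,s):
    im=cv2.resize(cv2.imread(f"pics/{n}0.png")[y:y+h,x:x+w],None,fx=s,fy=s,interpolation=cv2.INTER_CUBIC)
    for v in range(0,w,10):
        cv2.line(im,(v*s,0),(v*s,6 if v%50 else 14),(0,255,255),1)
        if (x+v)%20==0: cv2.putText(im,str(x+v),(v*s,22),0,.35,(0,255,0),1)
    for v in range(0,h,10):
        cv2.line(im,(0,v*s),(6,v*s),(0,255,255),1)
        if (y+v)%20==0: cv2.putText(im,str(y+v),(8,v*s+4),0,.35,(0,255,0),1)
    return im
def pad(im,H,W): 
    o=np.zeros((H,W,3),np.uint8);o[:im.shape[0],:im.shape[1]]=im[:H,:W];return o
a=[pad(crop("top",80,140,110,110,5),550,550)[:, :],]
t=np.hstack([pad(crop("top",80,145,110,100,4),400,440),pad(crop("top",222,222,90,80,4),400,360)])
b=np.hstack([pad(crop("top",395,175,70,50+10,3),200,220)])
A=np.hstack([pad(crop("top",80,145,110,100,3),300,330),pad(crop("top",222,222,90,80,3),300,270),pad(crop("top",398,175,66,66,3),300,200)])
B=np.hstack([pad(crop("scene",340,325,130,100,3),300,330+60)[:,:],pad(crop("scene",310,220,90,100,3),300,270),pad(crop("scene",200,155,46,90,3),300,140)])
cv2.imwrite("pics/c.png",np.vstack([A,B]))
E
```

```text
(no output)
```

View pics/c.png

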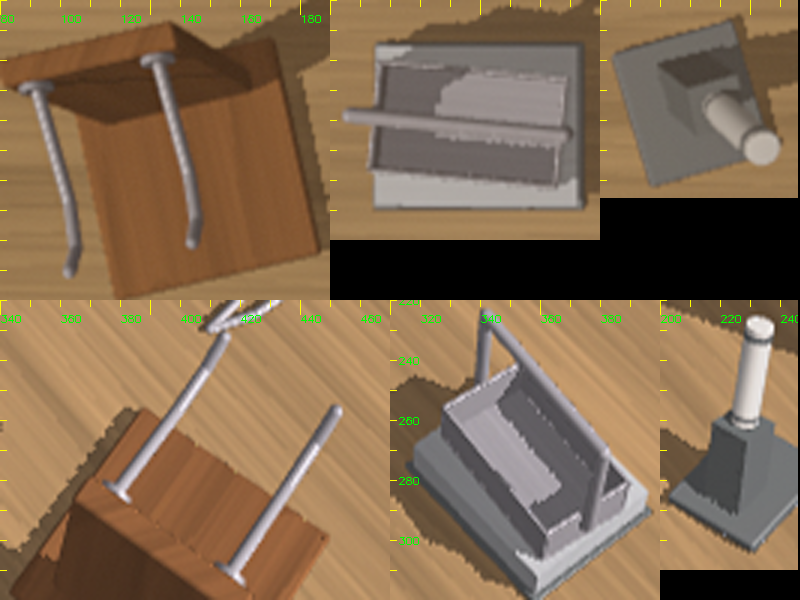

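The crops give these points:

| Point | Top px | Scene px |
|---|---|---|
| +y prong tip | (103,235.7) | (452,361.7) |
| -y prong tip | (143.7,226) | (414.7,337.7) |
| +y prong base | (91.7,174.3) | (418,415.7) |
| -y prong base | (132,164.3) | (380,388.3) |
| +y bar end | (227,260.3) | (381.7,271.7) |
| -y bar end | (302,266.3) | (342.3,225.3) |
| Probe end | (452,224) | (233.3,163.3) |
| Probe shoulder | (436,209.3) | (228.7,196.3) |

```bash
cat > h.py <<'E'
import numpy as np,cv2
from plant import ctrl
from scipy.spatial.transform import Rotation as R
np.set_printoptions(precision=4,suppress=True)
def ray(c,p):
    M=np.array(c["cam_to_world"]);d=M[:3,:3]@[(p[0]-c["cx"])/c["fx"],-(p[1]-c["cy"])/c["fy"],-1];return M[:3,3],d/np.linalg.norm(d)
def tri(obs):
    A=0;b=0
    for c,p in obs:
        o,d=ray(c,p);P=np.eye(3)-np.outer(d,d);A=A+P;b=b+P@o
    x=np.linalg.solve(A,b)
    return x,max(np.linalg.norm(np.cross(x-ray(c,p)[0],ray(c,p)[1])) for c,p in obs)
def proj(c,X):
    M=np.linalg.inv(np.array(c["cam_to_world"]));q=M[:3,:3]@X+M[:3,3];return np.array([c["cx"]-c["fx"]*q[0]/q[2],c["cy"]+c["fy"]*q[1]/q[2]])
def onz(c,p,z):
    o,d=ray(c,p);return o+d*(z-o[2])/d[2]
E
python3 - <<'E'
from h import *
T,S=ctrl.calibration("top"),ctrl.calibration("scene")
print(ctrl.calibration("wrist"))
P={"tipL":((103,235.7),(452,361.7)),"tipR":((143.7,226),(414.7,337.7)),"baseL":((91.7,174.3),(418,415.7)),"baseR":((132,164.3),(380,388.3)),
"barL":((227,260.3),(381.7,271.7)),"barR":((302,266.3),(342.3,225.3)),"pend":((452,224),(233.3,163.3)),"psh":((436,209.3),(228.7,196.3))}
X={k:tri([(T,a),(S,b)]) for k,(a,b) in P.items()}
for k in X: print(k,X[k])
g=lambda k:X[k][0]
print("bar mid",(g("barL")+g("barR"))/2,"yaw",np.degrees(np.arctan2(*((g("barL")-g("barR"))[[1,0]]))), np.linalg.norm(g("barL")-g("barR")))
ax=(g("baseL")+g("baseR")-g("tipL")-g("tipR"))/2;cr=g("tipL")-g("tipR")
print("hook ax",np.degrees(np.arctan2(ax[1],ax[0])),ax,"cross",np.degrees(np.arctan2(cr[1],cr[0])),np.linalg.norm(cr))
p=g("pend")-g("psh");print("probe",p,np.linalg.norm(p),np.degrees(np.arccos(p[2]/np.linalg.norm(p))),np.degrees(np.arctan2(p[1],p[0])))
print("station top",[onz(T,q,.035)[:2] for q in((237,236.3),(306.3,236.3),(306.3,291.3),(237,291.3))],[onz(S,q,.035)[:2] for q in((318.3,274),(396,284.3),(359,316))])
print("forceps",[onz(T,q,.005)[:2] for q in((192,266),(190,328))])
print("holder foot",[onz(T,(398+a/3,175+b/3),.012)[:2] for a,b in((13,55),(137,22),(178,155),(52,185))])
E
```

```text
{'fx': 338.17351580838726, 'fy': 338.17351580838726, 'cx': 321.695293511328, 'cy': 241.66560726562452, 'cam_to_world': array([[ 0.4107,  0.8709,  0.27  ,  0.3452],
       [-0.9118,  0.3928,  0.12  , -0.585 ],
       [-0.0015, -0.2955,  0.9553,  0.3726],
       [ 0.    ,  0.    ,  0.    ,  1.    ]])}
tipL (array([0.5077, 0.3272, 0.1866]), np.float64(0.00219782846899768))
tipR (array([0.5271, 0.254 , 0.1854]), np.float64(0.0020856378247657795))
baseL (array([0.6194, 0.3561, 0.1807]), np.float64(0.0038055161555833384))
baseR (array([0.6389, 0.2823, 0.1823]), np.float64(0.0042105748058943225))
barL (array([0.4677, 0.1049, 0.155 ]), np.float64(0.0021470072359319123))
barR (array([ 0.4575, -0.0337,  0.1511]), np.float64(0.004836720679368569))
pend (array([ 0.5438, -0.314 ,  0.1571]), np.float64(0.003122593693794461))
psh (array([ 0.5779, -0.3014,  0.0749]), np.float64(0.0040555272475541965))
bar mid [0.4626 0.0356 0.153 ] yaw 85.77851273683791 0.13908998263006098
hook ax 14.340114616434267 [ 0.1118  0.0286 -0.0045] cross 104.82802266538737 0.07567783766702012
probe [-0.0341 -0.0126  0.0822] 0.08991020960368398 23.860769191666787 -159.67355168417984
station top [array([0.5194, 0.102 ]), array([ 0.5225, -0.0427]), array([ 0.4081, -0.0452]), array([0.405 , 0.0988])] [array([ 0.5255, -0.0201]), array([0.4066, 0.1066]), array([0.5213, 0.1141])]
forceps [array([0.455 , 0.2004]), array([0.3236, 0.2003])]
holder foot [array([ 0.6198, -0.2458]), array([ 0.6453, -0.3339]), array([ 0.5509, -0.3638]), array([ 0.5276, -0.2746])]
```

```bash
cat >> h.py <<'E'
def rel(p,toolx=None,st=None):
    "tool-frame offset to world point p; twist that brings tool y (vertical tool) to world yaw toolx deg (mod 180)"
    st=st or ctrl.get_state();r=R.from_quat(st["tcp_rot"]).as_matrix()
    o=r.T@(np.array(p)-st["eef_pos"]);tw=None
    if toolx is not None:
        d=r.T@[np.cos(np.radians(toolx)),np.sin(np.radians(toolx)),0]
        tw=np.degrees(np.arctan2(-d[0],d[1]));tw=(tw+90)%180-90
    return o.round(4),tw
E
python3 - <<'E'
from h import *
print(rel((.48,-.2,.30)),rel((.4626,.0356,.27),-4.2))
E
```

```text
(array([ 0.3556, -0.2952, -0.0582]), None) (array([ 0.4364, -0.5171, -0.0277]), np.float64(-61.5770231029515))
```

{"method": "step_arm", "body": {
  "motion": [
    {"offset":[0.04,-0.03,-0.03],"twist":-6},
    {"offset":[0.08,-0.065,-0.058],"twist":-14},
    {"offset":[0.12,-0.1,-0.058],"twist":-22},
    {"offset":[0.16,-0.13,-0.058],"twist":-30},
    {"offset":[0.2,-0.165,-0.058],"twist":-38},
    {"offset":[0.24,-0.2,-0.058],"twist":-46},
    {"offset":[0.28,-0.23,-0.058],"twist":-54},
    {"offset":[0.32,-0.26,-0.058],"twist":-60},
    {"offset":[0.35,-0.295,-0.058],"twist":-61.5},
    {"offset":[0.37,-0.34,-0.05],"twist":-61.5},
    {"offset":[0.385,-0.385,-0.045],"twist":-61.5},
    {"offset":[0.4,-0.43,-0.035],"twist":-61.5}
  ],
  "gripper": 0.0854
}}

```text
time: 1.3
eef_pos: [0.4665, -0.0731, 0.2801]
tcp_rot: [0.733, 0.68, 0.0, 0.0]
contact_force: [0.9, 0.7, -0.4]
opening: 0.996
finger_force: 0.0
```

```bash
python3 - <<'E'
from h import *
import json
c=ctrl.calibration("wrist");im=ctrl.read_camera("wrist");c["cam_to_world"]=np.array(c["cam_to_world"]).tolist()
json.dump(c,open("pics/w1.json","w"));cv2.imwrite("pics/w1.png",im)
for p in((.4626,.0356,.16),(.458,-.031,.16),(.468,.102,.16)):print(proj(c,p))
print(rel((.4626,.0356,.27),-4.2),ctrl.get_state()["eef_pos"])
E
```

```text
[304.5996  85.5002]
[306.4157 184.0244]
[303.7504 -31.2718]
(array([ 0.1018, -0.009 ,  0.0085]), np.float64(0.22255802179665807)) [ 0.4646 -0.0666  0.2778]
```

View pics/w1.png

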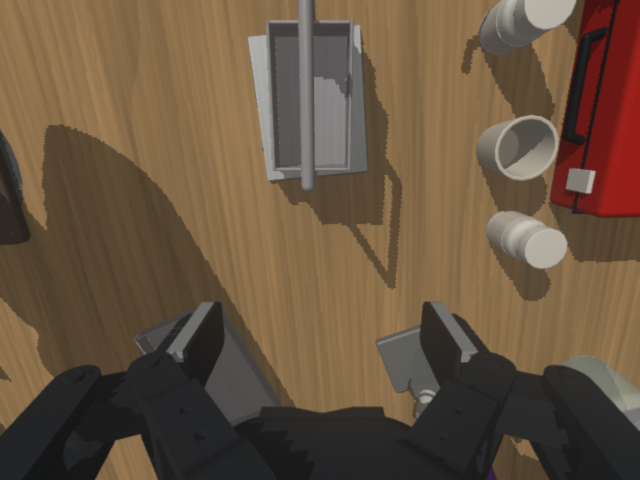

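The wrist view shows the bar end at (308,188), against a predicted (306,184). The bar runs straight up the image at column 307, so the estimate holds to about 1.5 mm, with x nearer 0.464.

{"method": "step_arm", "body": {
  "motion": [
    {"offset":[0.035,-0.003,0.01],"twist":0},
    {"offset":[0.07,-0.006,0.04],"twist":0},
    {"offset":[0.102,-0.008,0.07],"twist":0},
    {"offset":[0.102,-0.008,0.08],"twist":0},
    {"offset":[0.102,-0.008,0.08],"twist":0},
    {"offset":[0.102,-0.008,0.08],"twist":0}
  ]
}}

```text
time: 1.95
eef_pos: [0.4668, 0.0264, 0.2009]
tcp_rot: [0.733, 0.68, 0.0, 0.0]
contact_force: [-0.3, -0.1, 0.6]
opening: 1.003
finger_force: 0.0
```

```bash
python3 - <<'E'
from h import *
print(ctrl.get_state()["eef_pos"],rel((.464,.0356,.153),-4.2))
E
```

```text
[0.4668 0.0264 0.2009] (array([ 0.009 , -0.0036,  0.0479]), np.float64(-0.11220242972711958))
```

{"method": "step_arm", "body": {
  "motion": [
    {"offset":[0.009,-0.003,0.02],"twist":0},
    {"offset":[0.009,-0.003,0.048],"twist":0},
    {"offset":[0.009,-0.003,0.048],"twist":0},
    {"offset":[0.009,-0.003,0.048],"twist":0}
  ]
}}

```text
time: 2.35
eef_pos: [0.4647, 0.0354, 0.1534]
tcp_rot: [0.734, 0.68, 0.0, 0.0]
contact_force: [0.4, 0.5, 0.2]
opening: 0.997
finger_force: 0.0
```

{"method": "step_arm", "body": {
  "motion": [
    {"offset":[0,0,0],"twist":0},
    {"offset":[0,0,0],"twist":0},
    {"offset":[0,0,0],"twist":0},
    {"offset":[0,0,0],"twist":0},
    {"offset":[0,0,0],"twist":0},
    {"offset":[0,0,0],"twist":0},
    {"offset":[0,0,0],"twist":0},
    {"offset":[0,0,0],"twist":0},
    {"offset":[0,0,0],"twist":0},
    {"offset":[0,0,0],"twist":0}
  ],
  "gripper": 0.0,
  "grip_force": 90
}}

```text
time: 3.35
eef_pos: [0.4643, 0.0364, 0.1526]
tcp_rot: [0.733, 0.68, 0.0, 0.0]
contact_force: [0.5, -0.4, 2.6]
opening: 0.079
finger_force: 87.9
```

{"method": "step_arm", "body": {
  "motion": [
    {"offset":[0,0,-0.02],"twist":0},
    {"offset":[0,0,-0.05],"twist":0},
    {"offset":[0,0,-0.09],"twist":0},
    {"offset":[0,0,-0.12],"twist":0},
    {"offset":[0,0,-0.12],"twist":0},
    {"offset":[0,0,-0.12],"twist":0}
  ]
}}

```text
time: 3.95
eef_pos: [0.4632, 0.0365, 0.2707]
tcp_rot: [0.733, 0.68, -0.001, -0.001]
contact_force: [-0.4, 0.2, -3.2]
opening: 0.079
finger_force: 88.1
```

```bash
python3 - <<'E'
from h import *
import json
s=ctrl.get_state();print(s["eef_pos"],s["contact_force"],s["opening"])
c=ctrl.calibration("top");im=ctrl.read_camera("top")
cv2.imwrite("pics/t1.png",im)
im2=ctrl.read_camera("scene")
w=ctrl.read_camera("wrist")
cv2.imwrite("pics/lift.png",np.hstack([cv2.resize(im,(400,300)),cv2.resize(im2,(400,300))]))
cv2.imwrite("pics/lift.png",np.vstack([cv2.imread("pics/lift.png"),np.hstack([cv2.resize(w,(400,300)),cv2.resize(im2[150:450,250:650],(400,300))])]))
E
```

```text
[0.4632 0.0365 0.2707] [-0.3594  0.1905 -3.1972] 0.07858130888066094
```

View pics/lift.png

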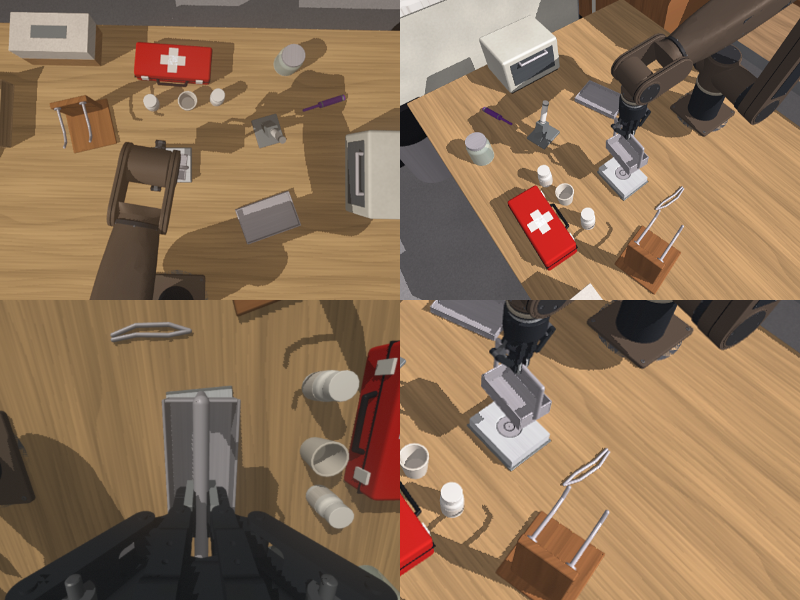

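The carrier is lifted level. The wrist panel shows the bar centred between the fingers, and the spot's dot is now visible at scene px (359,277). Next I carry it to the point in front of the hook.

```bash
python3 - <<'E'
from h import *
c=ctrl.calibration("wrist")
print([ (y,proj(c,(.463+.074*(y-.0365),y,.2787))) for y in (.098,.102,.108,.112)])
print("spot",onz(ctrl.calibration("scene"),(359,277),.033))
print(rel((.4245,.266,.27),14.5),rel((.4245,.266,.21),14.5))
E
```

```text
[(0.098, array([324.4664, 175.481 ])), (0.102, array([324.49  , 163.9447])), (0.108, array([324.5263, 146.2022])), (0.112, array([324.5512, 134.0714]))]
spot [0.4581 0.0413 0.033 ]
(array([ 0.226 , -0.0549, -0.0006]), np.float64(-18.777117187022753)) (array([ 0.2259, -0.0546,  0.0594]), np.float64(-18.777117187022753))
```

{"method": "step_arm", "body": {
  "motion": [
    {"offset":[0.015,-0.004,0],"twist":-1},
    {"offset":[0.04,-0.01,0],"twist":-3},
    {"offset":[0.07,-0.017,0],"twist":-6},
    {"offset":[0.1,-0.025,0],"twist":-9},
    {"offset":[0.13,-0.032,0],"twist":-12},
    {"offset":[0.16,-0.039,0],"twist":-15},
    {"offset":[0.19,-0.046,0.0],"twist":-17.5},
    {"offset":[0.21,-0.051,0.01],"twist":-18.8},
    {"offset":[0.226,-0.055,0.025],"twist":-18.8},
    {"offset":[0.226,-0.055,0.045],"twist":-18.8},
    {"offset":[0.226,-0.055,0.06],"twist":-18.8},
    {"offset":[0.226,-0.055,0.06],"twist":-18.8}
  ]
}}

```text
time: 5.3
eef_pos: [0.4236, 0.2648, 0.2077]
tcp_rot: [0.612, 0.791, -0.004, -0.002]
contact_force: [0.7, -0.6, -3.1]
opening: 0.084
finger_force: 88.0
```

```bash
python3 - <<'E'
from h import *
s=ctrl.get_state();print(s["eef_pos"],s["tcp_rot"],s["contact_force"])
w=ctrl.read_camera("wrist");t=ctrl.read_camera("top")
cv2.imwrite("pics/pre.png",np.hstack([cv2.resize(w,(400,300)),t[100:400,0:400]]))
c=ctrl.calibration("wrist")
h=np.radians(14.5);A=np.array([[np.cos(h),-np.sin(h)],[np.sin(h),np.cos(h)]])
for q in((-.045,.038),(-.045,-.038),(.073,.038)):
  p=np.r_[A@q+[.56,.3014],.19];print(q,p,proj(c,p),proj(ctrl.calibration("top"),p))
print(rel((.5602,.3014,.21),14.5))
E
```

```text
[0.4236 0.2648 0.2077] [ 0.6121  0.7908 -0.0038 -0.0023] [ 0.7414 -0.6446 -3.1208]
(-0.045, 0.038) [0.5069 0.3269 0.19  ] [526.3804 217.6744] [101.4938 236.8948]
(-0.045, -0.038) [0.5259 0.2533 0.19  ] [500.557  357.6795] [142.4478 227.2833]
(0.073, 0.038) [0.6212 0.3565 0.19  ] [781.6331 217.8176] [ 87.9409 173.9763]
(array([0.0012, 0.1392, 0.0012]), np.float64(-0.008658377997562638))
```

View pics/pre.png

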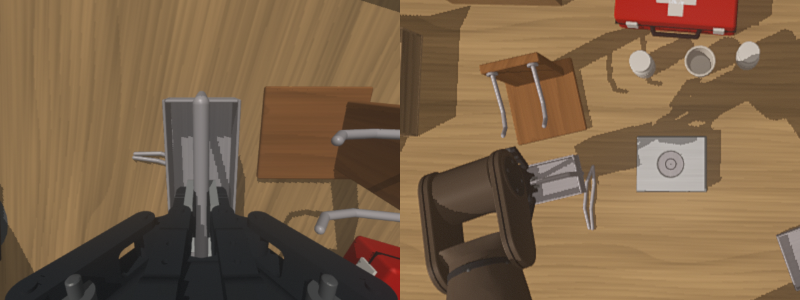

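The prong tips are at wrist px (541,222) and (514,362), so the seat is about 4 mm farther in +x than estimated. The yaw matches and the lateral offset is small. The spot shows at top px (271,264).

{"method": "step_arm", "body": {
  "motion": [
    {"offset":[0.001,0.008,0],"twist":0},
    {"offset":[0.001,0.025,0],"twist":0},
    {"offset":[0.001,0.045,0],"twist":0},
    {"offset":[0.001,0.065,0],"twist":0},
    {"offset":[0.001,0.085,0],"twist":0},
    {"offset":[0.001,0.105,0],"twist":0},
    {"offset":[0.001,0.122,0],"twist":0},
    {"offset":[0.001,0.135,0],"twist":0},
    {"offset":[0.001,0.143,0],"twist":0},
    {"offset":[0.001,0.143,0],"twist":0},
    {"offset":[0.001,0.143,0],"twist":0}
  ]
}}

```text
time: 6.5
eef_pos: [0.5642, 0.3026, 0.2125]
tcp_rot: [0.612, 0.791, -0.0, -0.0]
contact_force: [-1.1, -1.3, -2.8]
opening: 0.085
finger_force: 88.1
```

{"method": "step_arm", "body": {
  "motion": [
    {"offset":[0,0,0.008],"twist":0},
    {"offset":[0,0,0.018],"twist":0},
    {"offset":[0,0,0.026],"twist":0},
    {"offset":[0,0,0.032],"twist":0},
    {"offset":[0,0,0.036],"twist":0},
    {"offset":[0,0,0.036],"twist":0},
    {"offset":[0,0,0.036],"twist":0}
  ]
}}

```text
time: 7.2
eef_pos: [0.5643, 0.3028, 0.1764]
tcp_rot: [0.612, 0.791, 0.0, 0.0]
contact_force: [0.5, 0.9, -3.1]
opening: 0.082
finger_force: 88.2
```

```bash
python3 - <<'E'
from h import *
s=ctrl.get_state();print(s["eef_pos"],s["tcp_rot"],s["contact_force"],s["wrist_torque"])
print("spot top",onz(ctrl.calibration("top"),(271,264),.033))
E
```

```text
[0.5643 0.3028 0.1764] [0.612  0.7908 0.0001 0.0001] [ 0.476   0.9381 -3.0839] [-0.0163  0.0072  0.0443]
spot top [0.4631 0.0297 0.033 ]
```

{"method": "step_arm", "body": {
  "motion": [
    {"offset":[0,0,0.004],"twist":0},
    {"offset":[0,0,0.007],"twist":0},
    {"offset":[0,0,0.009],"twist":0},
    {"offset":[0,0,0.009],"twist":0},
    {"offset":[0,0,0.009],"twist":0}
  ]
}}

```text
time: 7.7
eef_pos: [0.5641, 0.3027, 0.1673]
tcp_rot: [0.612, 0.791, -0.0, -0.0]
contact_force: [-0.8, -0.2, -2.5]
opening: 0.085
finger_force: 88.4
```

{"method": "step_arm", "body": {
  "motion": [
    {"offset":[0,0,0.002],"twist":0},
    {"offset":[0,0,0.003],"twist":0},
    {"offset":[0,0,0.003],"twist":0}
  ]
}}

```text
time: 8.0
eef_pos: [0.5643, 0.3028, 0.1668]
tcp_rot: [0.612, 0.791, -0.0, 0.0]
contact_force: [-4.8, -1.2, 6.9]
opening: 0.085
finger_force: 89.1
```

It is seated on the prongs, since the force has turned upward. Now I release and rise.

{"method": "step_arm", "body": {
  "motion": [
    {"offset":[0,0,0],"twist":0},
    {"offset":[0,0,0],"twist":0},
    {"offset":[0,0,0],"twist":0},
    {"offset":[0,0,0],"twist":0},
    {"offset":[0,0,0],"twist":0},
    {"offset":[0,0,0],"twist":0}
  ],
  "gripper": 0.045
}}

```text
time: 8.6
eef_pos: [0.5641, 0.3027, 0.1641]
tcp_rot: [0.612, 0.791, -0.0, -0.0]
contact_force: [0.6, -0.6, -0.4]
opening: 0.526
finger_force: 0.0
```

{"method": "step_arm", "body": {
  "motion": [
    {"offset":[0,0,-0.01],"twist":0},
    {"offset":[0,0,-0.04],"twist":0},
    {"offset":[0,0,-0.08],"twist":0},
    {"offset":[0,0,-0.12],"twist":0},
    {"offset":[0,-0.03,-0.14],"twist":0},
    {"offset":[0,-0.07,-0.14],"twist":0},
    {"offset":[0,-0.11,-0.14],"twist":0},
    {"offset":[0,-0.14,-0.14],"twist":0},
    {"offset":[-0.04,-0.14,-0.14],"twist":0},
    {"offset":[-0.08,-0.14,-0.14],"twist":0}
  ]
}}

```text
time: 9.6
eef_pos: [0.4478, 0.1901, 0.3056]
tcp_rot: [0.611, 0.792, 0.001, 0.001]
contact_force: [0.8, -1.1, 0.5]
opening: 0.528
finger_force: 0.0
```

```bash
python3 - <<'E'
from h import *
s=ctrl.get_state();print(s["eef_pos"],s["qpos"],s["contact_force"],s["opening"])
t=ctrl.read_camera("top");S=ctrl.read_camera("scene");cv2.imwrite("pics/top2.png",t);cv2.imwrite("pics/scene2.png",S)
z=lambda im,x,y,w,h,W,H:cv2.resize(im[y:y+h,x:x+w],(W,H),interpolation=cv2.INTER_CUBIC)
cv2.imwrite("pics/hung.png",np.vstack([np.hstack([z(t,60,130,160,120,400,300),z(t,225,220,100,75,400,300)]),np.hstack([z(S,320,320,160,120,400,300),z(S,305,240,100,75,400,300)])]))
E
```

```text
[0.4478 0.1901 0.3056] [ 0.1926 -0.1868  1.9536 -0.0001  1.3722 -0.0646] [ 0.8493 -1.0852  0.4627] 0.5276870415408379
```

View pics/hung.png

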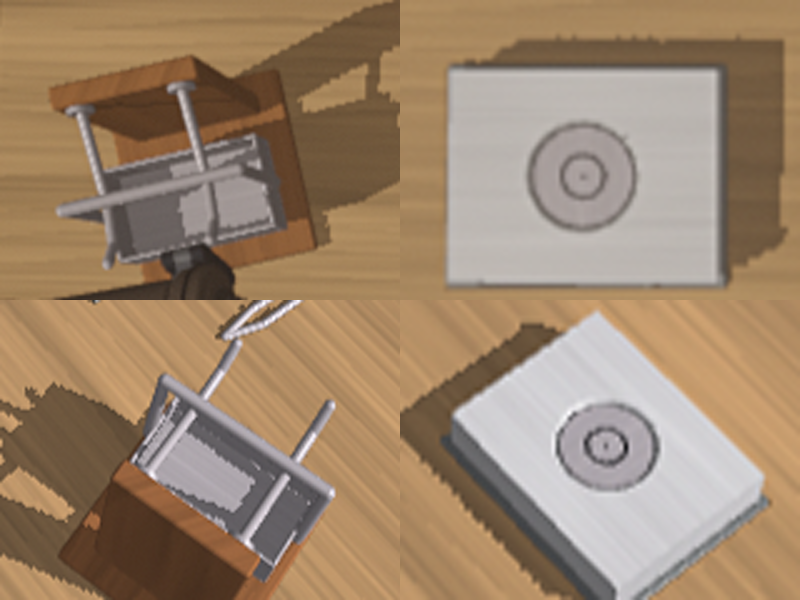

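The carrier hangs by its bar across both prongs. The spot is at top px (270.75,264.25) and scene px (356.25,276.5). Next is the probe. The tool stays vertical, so I'll grip across the lean plane, draw the probe out, and later pivot it upright in the pads by pushing the stem against the station's side.

```bash
python3 - <<'E'
from h import *
T,S=ctrl.calibration("top"),ctrl.calibration("scene")
print("spot",tri([(T,(270.75,264.25)),(S,(356.25,276.5))]),onz(T,(270.75,264.25),.033),onz(S,(356.25,276.5),.033))
print(rel((.53,-.25,.30),-73),rel((.55,-.31,.27),-73))
E
```

```text
spot (array([0.4608, 0.0323, 0.0259]), np.float64(0.0023034264776408014)) [0.4626 0.0302 0.033 ] [0.4621 0.0365 0.033 ]
(array([-0.4436, -0.0298,  0.0061]), np.float64(87.2914083779882)) (array([-0.5066, -0.0253,  0.0362]), np.float64(87.2914083779882))
```

{"method": "step_arm", "body": {
  "motion": [
    {"offset":[-0.03,-0.002,0],"twist":7},
    {"offset":[-0.07,-0.005,0],"twist":15},
    {"offset":[-0.11,-0.008,0],"twist":23},
    {"offset":[-0.15,-0.01,0],"twist":31},
    {"offset":[-0.19,-0.012,0],"twist":39},
    {"offset":[-0.23,-0.015,0],"twist":47},
    {"offset":[-0.27,-0.018,0],"twist":55},
    {"offset":[-0.31,-0.02,0],"twist":63},
    {"offset":[-0.35,-0.023,0.0],"twist":71},
    {"offset":[-0.39,-0.026,0],"twist":79},
    {"offset":[-0.42,-0.028,0],"twist":87.3},
    {"offset":[-0.444,-0.03,0],"twist":87.3}
  ]
}}

```text
time: 10.9
eef_pos: [0.5314, -0.2488, 0.3048]
tcp_rot: [0.989, 0.148, 0.0, 0.0]
contact_force: [1.2, -0.2, -0.2]
opening: 0.526
finger_force: 0.0
```

{"method": "step_arm", "body": {
  "motion": [
    {"offset":[0,0,0],"twist":0},
    {"offset":[0,0,0],"twist":0},
    {"offset":[0,0,0],"twist":0}
  ]
}}

```text
time: 11.2
eef_pos: [0.5311, -0.246, 0.3045]
tcp_rot: [0.989, 0.15, 0.0, -0.0]
contact_force: [-1.1, 0.1, -0.7]
opening: 0.529
finger_force: 0.0
```

```bash
cat > snap.py <<'E'
import sys,json
from h import *
c=ctrl.calibration("wrist");im=ctrl.read_camera("wrist");c["cam_to_world"]=np.array(c["cam_to_world"]).tolist()
json.dump(c,open(f"pics/{sys.argv[1]}.json","w"));cv2.imwrite(f"pics/{sys.argv[1]}.png",im)
s=ctrl.get_state();print(s["eef_pos"],s["tcp_rot"],s["contact_force"])
E
python3 snap.py a; python3 -c "
from h import *
print(rel((.56,-.31,.27),-73), proj(ctrl.calibration('wrist'),(.5438,-.314,.163)))"
```

```text
[ 0.5311 -0.2459  0.3045] [ 0.9886  0.1505  0.0002 -0.0001] [0.1175 0.548  0.532 ]
(array([0.0085, 0.0698, 0.0345]), np.float64(0.3072680775205896)) [402.2947 239.8898]
```

{"method": "step_arm", "body": {
  "motion": [
    {"offset":[-0.01,0.03,0.0],"twist":0},
    {"offset":[-0.02,0.07,0.01],"twist":0},
    {"offset":[-0.03,0.105,0.01],"twist":0},
    {"offset":[-0.03,0.105,0.01],"twist":0},
    {"offset":[-0.03,0.105,0.01],"twist":0}
  ]
}}

```text
time: 11.75
eef_pos: [0.5335, -0.3558, 0.2941]
tcp_rot: [0.989, 0.15, -0.0, -0.0]
contact_force: [-0.0, 0.2, 1.0]
opening: 0.527
finger_force: 0.0
```

```bash
python3 snap.py b; python3 - <<'E'
from h import *
a,b=cv2.imread("pics/a.png"),cv2.imread("pics/b.png")
c=ctrl.calibration("wrist");print(proj(c,(.5438,-.314,.163)))
u,v=proj(c,(.56,-.308,.12)).astype(int)
import json
ca=json.load(open("pics/a.json"));ua,va=proj(ca,(.56,-.308,.12)).astype(int)
print(u,v,ua,va)
def cr(im,u,v):
    x=max(0,min(u-66,508));y=max(0,min(v-75,330));o=cv2.resize(im[y:y+150,x:x+132],None,fx=3,fy=3,interpolation=cv2.INTER_CUBIC)
    print("origin",x,y);return o
cv2.imwrite("pics/ab.png",np.hstack([cr(a,ua,va),cr(b,u,v)]))
E
```

```text
[ 0.5336 -0.3552  0.2944] [ 0.9887  0.1501  0.0001 -0.0003] [-0.2691 -0.2328  0.5598]
[274.8186 207.1028]
279 178 392 209
origin 326 134
origin 213 103
```

View pics/ab.png

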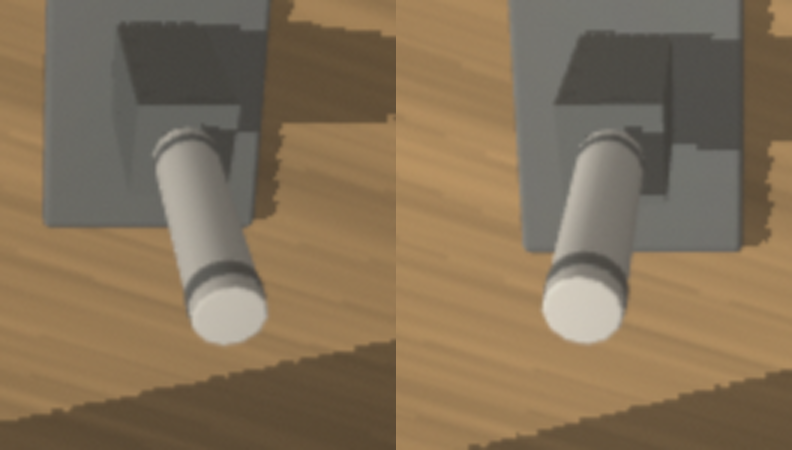

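End face centres are A (402.3,238.7) and B (275.3,205.7). Shoulder centres are about A (387.3,183.3) and B (285,153).

```bash
python3 - <<'E'
from h import *
import json
A,B=[json.load(open(f"pics/{k}.json")) for k in"ab"];T=ctrl.calibration("top")
e=tri([(A,(402.3,238.7)),(B,(275.3,205.7))]);s=tri([(A,(387.3,183.3)),(B,(285,153))])
print(e,s);print(tri([(A,(402.3,238.7)),(B,(275.3,205.7)),(T,(452,224))]))
d=e[0]-s[0];L=np.linalg.norm(d);print(L,np.degrees(np.arccos(d[2]/L)),np.degrees(np.arctan2(d[1],d[0])))
az=np.radians(17);u=np.array([-np.sin(np.radians(20))*np.cos(az),-np.sin(np.radians(20))*np.sin(az),np.cos(np.radians(20))])
g=e[0]-u*.037;t=g+[0,0,-.008];print("grasp",g,"shoulder pred",e[0]-.09*u,"tcp",t,rel(t,-73),rel(t+[0,0,.06],-73))
print("axis in tool",R.from_quat(ctrl.get_state()["tcp_rot"]).as_matrix().T@u)
E
```

```text
(array([ 0.5443, -0.3145,  0.1605]), np.float64(4.957665493029412e-05)) (array([ 0.5794, -0.304 ,  0.0791]), np.float64(0.00042509367818419406))
(array([ 0.5452, -0.3143,  0.1632]), np.float64(0.0007723340702399499))
0.08927590495387076 24.22998586084066 -163.2654080858337
grasp [ 0.5564 -0.3108  0.1257] shoulder pred [ 0.5737 -0.3055  0.0759] tcp [ 0.5564 -0.3108  0.1177] (array([ 0.0349, -0.0356,  0.1767]), np.float64(0.27005044097769826)) (array([ 0.0349, -0.0356,  0.1167]), np.float64(0.27005044097769826))
axis in tool [-0.3417 -0.0021 -0.9398]
```

{"method": "step_arm", "body": {
  "motion": [
    {"offset":[0.02,-0.02,0.02],"twist":0},
    {"offset":[0.035,-0.0355,0.06],"twist":0.3},
    {"offset":[0.035,-0.0355,0.09],"twist":0.3},
    {"offset":[0.035,-0.0355,0.117],"twist":0.3},
    {"offset":[0.035,-0.0355,0.14],"twist":0.3},
    {"offset":[0.035,-0.0355,0.16],"twist":0.3},
    {"offset":[0.035,-0.0355,0.177],"twist":0.3},
    {"offset":[0.035,-0.0355,0.177],"twist":0.3},
    {"offset":[0.035,-0.0355,0.177],"twist":0.3}
  ]
}}

```text
time: 12.7
eef_pos: [0.5567, -0.3115, 0.1178]
tcp_rot: [0.989, 0.148, 0.0, 0.0]
contact_force: [-0.1, -1.1, -0.1]
opening: 0.531
finger_force: 0.0
```

{"method": "step_arm", "body": {
  "motion": [
    {"offset":[0,0,0],"twist":0},
    {"offset":[0,0,0],"twist":0},
    {"offset":[0,0,0],"twist":0},
    {"offset":[0,0,0],"twist":0},
    {"offset":[0,0,0],"twist":0},
    {"offset":[0,0,0],"twist":0},
    {"offset":[0,0,0],"twist":0}
  ],
  "gripper": 0.0,
  "grip_force": 40
}}

```text
time: 13.4
eef_pos: [0.557, -0.3122, 0.1188]
tcp_rot: [0.989, 0.147, 0.001, 0.0]
contact_force: [-0.7, 2.1, 6.5]
opening: 0.249
finger_force: 39.3
```

{"method": "step_arm", "body": {
  "motion": [
    {"offset":[-0.0034,0,-0.0094],"twist":0},
    {"offset":[-0.0103,0,-0.0282],"twist":0},
    {"offset":[-0.0171,0,-0.047],"twist":0},
    {"offset":[-0.024,0,-0.0658],"twist":0},
    {"offset":[-0.0291,0,-0.08],"twist":0},
    {"offset":[-0.04,0,-0.11],"twist":0},
    {"offset":[-0.06,0,-0.15],"twist":0},
    {"offset":[-0.07,0,-0.19],"twist":0},
    {"offset":[-0.07,0,-0.2],"twist":0},
    {"offset":[-0.07,0,-0.2],"twist":0},
    {"offset":[-0.07,0,-0.2],"twist":0},
    {"offset":[-0.07,0,-0.2],"twist":0}
  ]
}}

```text
time: 14.6
eef_pos: [0.4889, -0.3316, 0.314]
tcp_rot: [0.989, 0.147, -0.002, -0.002]
contact_force: [0.4, 0.2, -1.4]
opening: 0.247
finger_force: 39.2
```

```bash
python3 snap.py lift2; python3 - <<'E'
from h import *
s=ctrl.get_state();print(s["opening"],s["finger_force"],s["qpos"])
S=ctrl.read_camera("scene");cv2.imwrite("pics/s3.png",S)
u,v=proj(ctrl.calibration("scene"),s["eef_pos"]);print(u,v)
# station -y side: start with lean pointing +y (tool y along world 0 deg)
print(rel((.463,-.13,.20),0),rel((.463,-.13,.137),0))
E
```

```text
[ 0.489  -0.3317  0.3142] [ 0.9891  0.1474 -0.0015 -0.0019] [-0.0908  0.2696 -0.0893]
0.24491970397370227 39.23767268657684 [-0.7676  0.0574  1.7065 -0.      1.3826  0.5074]
240.25083394658054 95.79763888980946
(array([ 0.0341, -0.2002,  0.1153]), np.float64(-73.04972103456511)) (array([ 0.0343, -0.1999,  0.1782]), np.float64(-73.04972103456511))
```

{"method": "step_arm", "body": {
  "motion": [
    {"offset":[0.002,-0.01,0.0],"twist":-5},
    {"offset":[0.006,-0.03,0.0],"twist":-12},
    {"offset":[0.01,-0.055,0.0],"twist":-20},
    {"offset":[0.014,-0.08,0.02],"twist":-28},
    {"offset":[0.018,-0.105,0.04],"twist":-36},
    {"offset":[0.022,-0.13,0.06],"twist":-44},
    {"offset":[0.026,-0.155,0.08],"twist":-52},
    {"offset":[0.03,-0.18,0.1],"twist":-60},
    {"offset":[0.034,-0.195,0.115],"twist":-67},
    {"offset":[0.034,-0.2,0.115],"twist":-72},
    {"offset":[0.034,-0.2,0.115],"twist":-73},
    {"offset":[0.034,-0.2,0.115],"twist":-73}
  ],
  "grip_force": 30
}}

```text
time: 15.9
eef_pos: [0.4638, -0.1312, 0.202]
tcp_rot: [0.708, 0.706, -0.0, -0.0]
contact_force: [-0.7, -1.1, -0.6]
opening: 0.246
finger_force: 39.2
```

{"method": "step_arm", "body": {
  "motion": [
    {"offset":[0,0,0.02],"twist":0},
    {"offset":[0,0,0.045],"twist":0},
    {"offset":[0,0,0.065],"twist":0},
    {"offset":[0,0,0.075],"twist":0},
    {"offset":[0,0,0.075],"twist":0},
    {"offset":[0,0,0.075],"twist":0}
  ]
}}

```text
time: 16.5
eef_pos: [0.4643, -0.1318, 0.1281]
tcp_rot: [0.708, 0.706, 0.0, 0.001]
contact_force: [0.4, 0.6, -1.1]
opening: 0.246
finger_force: 39.2
```

```bash
python3 snap.py pre2; python3 - <<'E'
from h import *
s=ctrl.get_state();p=s["eef_pos"]
S=ctrl.read_camera("scene");cv2.imwrite("pics/s4.png",S)
w=cv2.imread("pics/pre2.png")
g=p+[0,0,.008]
for a in(20,24):
  for L in(.113,-.037):
    q=g+np.array([0,L*np.sin(np.radians(a)),-L*np.cos(np.radians(a))]);print(a,L,proj(ctrl.calibration("scene"),q),proj(ctrl.calibration("wrist"),q))
o=np.hstack([cv2.resize(w,(400,300)),cv2.resize(S[160:310,240:440],(400,300),interpolation=cv2.INTER_CUBIC)])
cv2.imwrite("pics/pivot.png",o)
E
```

```text
[ 0.4646 -0.1319  0.1286] [0.7078 0.7064 0.0003 0.0011] [-0.0948 -0.361  -0.3364]
20 0.113 [319.1425 239.4993] [321.8759 192.1835]
20 -0.037 [305.178  188.4409] [323.6067 416.2806]
24 0.113 [321.1178 240.8771] [321.8797 181.9234]
24 -0.037 [304.5052 188.0345] [323.579  419.7434]
```

View pics/pivot.png

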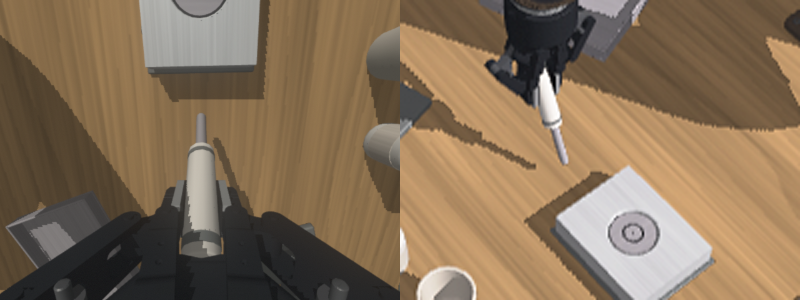

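The lean is about 23°, with the tip at wrist px (322,184) and scene px (322.5,241.5), clear of the station face. I'll lower 9 mm, then push +y (tool x) so the stem pivots flush against the face.

{"method": "step_arm", "body": {
  "motion": [
    {"offset":[0.01,0,0.004],"twist":0},
    {"offset":[0.025,0,0.009],"twist":0},
    {"offset":[0.035,0,0.009],"twist":0},
    {"offset":[0.043,0,0.009],"twist":0},
    {"offset":[0.049,0,0.009],"twist":0},
    {"offset":[0.055,0,0.009],"twist":0},
    {"offset":[0.06,0,0.009],"twist":0},
    {"offset":[0.06,0,0.009],"twist":0}
  ]
}}

```text
time: 17.4
eef_pos: [0.4653, -0.0723, 0.1197]
tcp_rot: [0.707, 0.707, -0.0, 0.003]
contact_force: [0.4, -5.5, 0.3]
opening: 0.242
finger_force: 38.7
```

{"method": "step_arm", "body": {
  "motion": [
    {"offset":[0.005,0,0],"twist":0},
    {"offset":[0.01,0,0],"twist":0},
    {"offset":[0.015,0,0],"twist":0},
    {"offset":[0.02,0,0],"twist":0},
    {"offset":[0.02,0,0],"twist":0}
  ]
}}

```text
time: 17.9
eef_pos: [0.464, -0.0506, 0.1183]
tcp_rot: [0.707, 0.707, 0.0, 0.0]
contact_force: [1.5, -3.2, 0.9]
opening: 0.245
finger_force: 38.1
```

```bash
cat > axis.py <<'E'
# probe lean (deg, in tool x direction) from stem edges in wrist view
from h import *
import sys
im=cv2.imread(sys.argv[1]);print(im.shape)
E
python3 snap.py p3; python3 -c "
from h import *
s=ctrl.get_state();p=s['eef_pos'];print(s['finger_force'],s['opening'],s['wrist_torque'])
for a in(-5,0,5,10,15,20):
  L=.113;q=p+[0,0,.008]+np.array([0,L*np.sin(np.radians(a)),-L*np.cos(np.radians(a))]);print(a,proj(ctrl.calibration('wrist'),q),proj(ctrl.calibration('scene'),q))
print(proj(ctrl.calibration('wrist'),(.463,.03,.033)))
"
```

```text
[ 0.4639 -0.0507  0.1182] [0.7074 0.7068 0.0003 0.    ] [ 0.6437 -4.0952  1.4549]
38.073270320892334 0.24632624043095735 [-0.8131 -0.2737  0.0018]
-5 [322.2757 256.3751] [328.0013 252.4419]
0 [322.2737 243.5292] [330.6606 255.3639]
5 [322.2749 230.7353] [333.3482 258.1121]
10 [322.2796 217.9662] [336.0485 260.6682]
15 [322.2877 205.1966] [338.7449 263.0142]
20 [322.2997 192.4028] [341.4207 265.1325]
[320.8899 126.552 ]
```

{"method": "step_arm", "body": {
  "motion": [
    {"offset":[0.003,0,0],"twist":0},
    {"offset":[0.005,0,0],"twist":0},
    {"offset":[0.005,0,0],"twist":0},
    {"offset":[0.005,0,0],"twist":0}
  ]
}}

```text
time: 18.35
eef_pos: [0.4637, -0.0463, 0.1181]
tcp_rot: [0.708, 0.707, -0.0, -0.0]
contact_force: [0.6, -4.2, 2.1]
opening: 0.247
finger_force: 38.0
```

{"method": "step_arm", "body": {
  "motion": [
    {"offset":[-0.01,0,0],"twist":0},
    {"offset":[-0.025,0,0],"twist":0},
    {"offset":[-0.025,0,-0.02],"twist":0},
    {"offset":[-0.025,0,-0.045],"twist":0},
    {"offset":[-0.025,0,-0.045],"twist":0},
    {"offset":[-0.025,0,-0.045],"twist":0}
  ]
}}

```text
time: 18.95
eef_pos: [0.4631, -0.0707, 0.1624]
tcp_rot: [0.708, 0.706, 0.0, -0.001]
contact_force: [0.6, -0.7, -0.8]
opening: 0.246
finger_force: 37.8
```

```bash
python3 snap.py p4; python3 - <<'E'
from h import *
s=ctrl.get_state();p=s['eef_pos']
S=ctrl.read_camera("scene");cv2.imwrite("pics/s5.png",S)
sc,wc=ctrl.calibration('scene'),ctrl.calibration('wrist')
g=p+[0,0,.008]
for a in(-5,0,5,10):
  r=np.radians(a);q=[g+L*np.array([0,np.sin(r),-np.cos(r)]) for L in(.053,.113)];print(a,*[proj(wc,x) for x in q],*[proj(sc,x) for x in q])
u,v=proj(sc,g-[0,0,.06]).astype(int);print("scene crop",u-50,v-75)
w=cv2.imread("pics/p4.png")
cv2.imwrite("pics/up.png",np.hstack([cv2.resize(w[150:350,260:390],(390,600),interpolation=cv2.INTER_CUBIC),cv2.resize(S[v-75:v+75,u-50:u+50],(400,600),interpolation=cv2.INTER_CUBIC)]))
E
```

```text
[ 0.4626 -0.0705  0.1617] [ 0.7077  0.7065 -0.0001 -0.0019] [-0.0697 -1.0375 -2.0404]
-5 [323.1543 283.6774] [323.0482 256.828 ] [325.4719 222.9875] [323.4632 236.3861]
0 [323.1545 275.995 ] [323.0475 243.9678] [326.7945 224.4011] [326.1659 239.322 ]
5 [323.1556 268.4845] [323.0479 231.1605] [328.1259 225.7147] [328.8953 242.0713]
10 [323.1577 261.1624] [323.0495 218.3788] [329.457  226.9188] [331.6355 244.6157]
scene crop 276 151
```

View pics/up.png

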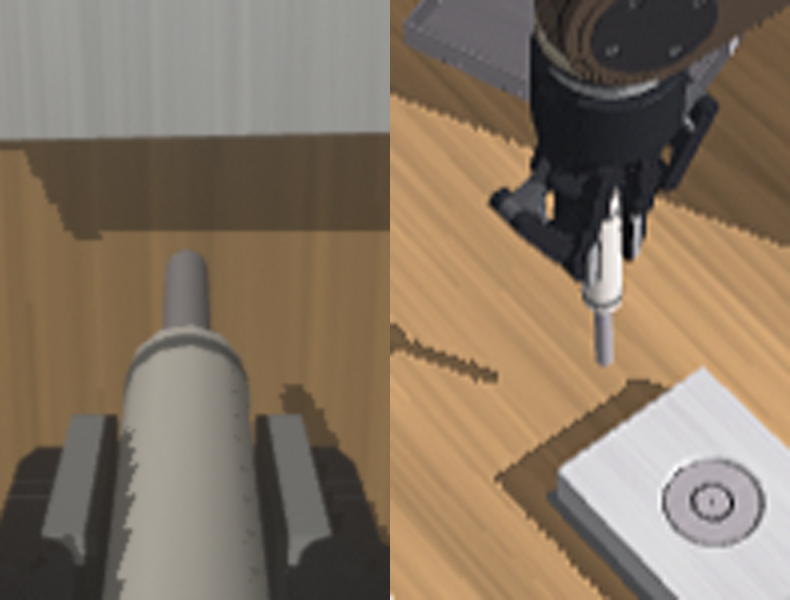

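The probe is nearly upright. The wrist tip is at (322,234) and the scene stem runs (329,226) to (329.5,242), which gives about 1–4° residual lean. Now I locate the ring numerically in the wrist image.

```bash
cat > ring.py <<'E'
from h import *
import json,sys
k=sys.argv[1];im=cv2.imread(f"pics/{k}.png");c=json.load(open(f"pics/{k}.json"))
# rectify the plane z=.033 around the expected spot, 0.25 mm/px, then find the disc's circles
x0,y0=.4626,.032;n=320;m=.00025
X,Y=np.meshgrid(x0+(np.arange(n)-n/2)*m,y0+(np.arange(n)-n/2)*m)
M=np.linalg.inv(np.array(c["cam_to_world"]));q=np.stack([X,Y,np.full_like(X,.033)],-1)@M[:3,:3].T+M[:3,3]
u=c["cx"]-c["fx"]*q[...,0]/q[...,2];v=c["cy"]+c["fy"]*q[...,1]/q[...,2]
r=cv2.remap(im,u.astype(np.float32),v.astype(np.float32),cv2.INTER_LINEAR)
g=cv2.GaussianBlur(cv2.cvtColor(r,cv2.COLOR_BGR2GRAY),(5,5),0);cv2.imwrite(f"pics/{k}_rect.png",g)
print("rows in view",v.min(),v.max())
for lo,hi in((38,52),(98,120)):
    h=cv2.HoughCircles(g,cv2.HOUGH_GRADIENT_ALT,1,20,param1=60,param2=.5,minRadius=lo,maxRadius=hi)
    if h is not None:
        for a in h.reshape(-1,h.shape[-1])[:4]: print("centre",x0+(a[0]-n/2)*m,y0+(a[1]-n/2)*m,"r mm",a[2]*m*1e3)
E
python3 ring.py p4; python3 ring.py pre2
```

```text
rows in view 32.77124021090714 154.19916591441896
centre 0.4621 0.03175 r mm 11.944535
centre 0.4621 0.03175 r mm 10.03078
centre 0.46234998 0.03125 r mm 26.801647
rows in view -119.36905397406079 50.77339508155609
```

```bash
python3 - <<'E'
from h import *
import json
from scipy.optimize import brentq
c=json.load(open("pics/p4.json"));o,d=ray(c,(322.3,234));p=np.array([.4626,-.0705,.1617])
for zc in(.0587,.0617,.0647):
    f=lambda y:np.linalg.norm(np.cross(np.array([o[0]+d[0]/d[2]*(zc-o[2]),y,zc])-o,d))-.005
    yr=onz(c,(322.3,234),zc)
    y=brentq(f,yr[1]-.02,yr[1]);print(zc,yr,"tip centre y",y,"rel tcp",y-p[1])
print(rel((.4621,.0316-.001,.1617),0))
E
```

```text
0.0587 [ 0.4629 -0.0628  0.0587] tip centre y -0.0680282525203193 rel tcp 0.0024717474796806943
0.0617 [ 0.4629 -0.062   0.0617] tip centre y -0.06717823709924833 rel tcp 0.0033217629007516597
0.0647 [ 0.4629 -0.0611  0.0647] tip centre y -0.06632822167817737 rel tcp 0.004171778321822625
(array([ 0.1011, -0.0005, -0.0001]), np.float64(-0.0947669652708214))
```

{"method": "step_arm", "body": {
  "motion": [
    {"offset":[0.02,0,0],"twist":0},
    {"offset":[0.05,0,0],"twist":0},
    {"offset":[0.08,-0.001,0],"twist":0},
    {"offset":[0.099,-0.001,0],"twist":0},
    {"offset":[0.099,-0.001,0.008],"twist":0},
    {"offset":[0.099,-0.001,0.016],"twist":0},
    {"offset":[0.099,-0.001,0.016],"twist":0},
    {"offset":[0.099,-0.001,0.016],"twist":0},
    {"offset":[0.099,-0.001,0.016],"twist":0}
  ]
}}

```text
time: 19.95
eef_pos: [0.463, 0.0271, 0.1472]
tcp_rot: [0.708, 0.706, -0.0, -0.0]
contact_force: [-1.5, -0.3, -0.3]
opening: 0.248
finger_force: 37.8
```

```bash
python3 snap.py q1; python3 ring.py q1; python3 - <<'E'
from h import *
import json
# visible tip/stem outline along the column of the tip
c=json.load(open("pics/q1.json"));im=cv2.cvtColor(cv2.imread("pics/q1.png"),cv2.COLOR_BGR2GRAY)
p=ctrl.get_state()["eef_pos"]
print(proj(c,p+[0,.0033,-.105]),proj(c,(.4621,.0316,.033)))
print(im[205:275:2,322],[im[r,296:350:3].tolist() for r in(230,240,255)])
for i in range(4): print(ctrl.get_state()["contact_force"]); ctrl.read_camera("top")
E
```

```text
[0.4631 0.0272 0.1474] [0.708  0.7062 0.0001 0.0002] [-0.1083 -0.3799 -1.0417]
rows in view 180.4157281140939 282.4049006513368
centre 0.4626 0.03125 r mm 12.084359
centre 0.4626 0.03125 r mm 10.172186
centre 0.46135 0.0315 r mm 28.684702
centre 0.46135 0.0315 r mm 25.993967
[322.493  239.1795] [321.0728 234.1225]
[116 119 118 120 116 117 115  72  70 116 117 116 116 119 111 111 110 111
 111 111 110 110 111 111 111 111 112 145 113  84 124 148 148 148 148] [[118, 118, 118, 115, 59, 117, 118, 117, 117, 118, 118, 118, 117, 59, 117, 117, 118, 118], [116, 116, 116, 117, 60, 112, 115, 112, 116, 106, 88, 99, 111, 57, 115, 115, 116, 116], [104, 117, 117, 118, 117, 117, 106, 113, 117, 107, 91, 72, 78, 79, 78, 81, 116, 99]]
[-0.1083 -0.3799 -1.0417]
[0.5694 0.1257 0.0553]
[0.4326 0.5212 0.1179]
[ 0.5473  0.6172 -0.7179]
```

{"method": "step_arm", "body": {
  "motion": [
    {"offset":[0.001,-0.001,0.003],"twist":0},
    {"offset":[0.001,-0.001,0.006],"twist":0},
    {"offset":[0.001,-0.001,0.008],"twist":0},
    {"offset":[0.001,-0.001,0.009],"twist":0},
    {"offset":[0.001,-0.001,0.01],"twist":0},
    {"offset":[0.001,-0.001,0.01],"twist":0}
  ]
}}

```text
time: 20.8
eef_pos: [0.4619, 0.0288, 0.1371]
tcp_rot: [0.708, 0.707, -0.0, -0.0]
contact_force: [-0.4, -0.0, -0.3]
opening: 0.251
finger_force: 37.8
```

```bash
cat > f.py <<'E'
from h import *
F=[]
for i in range(12): F.append(ctrl.get_state()["contact_force"]); ctrl.read_camera("top")
s=ctrl.get_state();print(np.mean(F,0),np.std(F,0),s["eef_pos"],s["time"])
E
python3 f.py
```

```text
[ 0.0697 -0.0854 -0.8576] [0.3554 0.5717 0.5264] [0.4619 0.0288 0.1373] 21.4
```

Free-hanging reads −0.86 N, about the probe's weight, so there is no contact yet. I go on down in small steps.

{"method": "step_arm", "body": {
  "motion": [
    {"offset":[0,0,0.001],"twist":0},
    {"offset":[0,0,0.002],"twist":0},
    {"offset":[0,0,0.003],"twist":0},
    {"offset":[0,0,0.003],"twist":0}
  ]
}}

```text
time: 21.8
eef_pos: [0.462, 0.0287, 0.1343]
tcp_rot: [0.708, 0.707, 0.0, 0.0]
contact_force: [-0.3, -0.7, 1.8]
opening: 0.25
finger_force: 38.0
```

```bash
python3 f.py
```

```text
[0.0705 0.0423 0.9142] [0.4252 0.4223 0.7341] [0.462  0.0287 0.1343] 22.4
```

{"method": "step_arm", "body": {
  "motion": [
    {"offset":[0,0,0.001],"twist":0},
    {"offset":[0,0,0.002],"twist":0},
    {"offset":[0,0,0.0028],"twist":0},
    {"offset":[0,0,0.0028],"twist":0},
    {"offset":[0,0,0.0028],"twist":0}
  ]
}}

```text
time: 22.9
eef_pos: [0.4621, 0.0287, 0.1316]
tcp_rot: [0.708, 0.707, 0.0, 0.0]
contact_force: [-0.8, -0.1, 3.2]
opening: 0.246
finger_force: 38.1
```

```bash
python3 f.py; python3 snap.py q2; python3 ring.py q2; python3 - <<'E'
from h import *
# tip outline, lean and carrier/disc check
import json
c=json.load(open("pics/q2.json"));g=cv2.cvtColor(cv2.imread("pics/q2.png"),cv2.COLOR_BGR2GRAY)
p=ctrl.get_state()["eef_pos"]
print(proj(c,(.4624,.0314,.028)),proj(c,p+[0,.0033,-.105]),g[205:290:2,320])
S=ctrl.read_camera("scene");o=cv2.imread("pics/scene2.png")
d=cv2.absdiff(S,o)[330:420,340:460].max(2);print("hook area changed px",(d>40).sum())
s=ctrl.get_state();print(s["finger_force"],s["opening"],s["dq"])
E
```

```text
[ 0.0096 -0.2722  3.0315] [0.4129 0.5328 0.7069] [0.462  0.0288 0.1315] 23.5
[0.462  0.0288 0.1315] [0.7076 0.7066 0.0001 0.0001] [ 0.5383 -0.4098  3.992 ]
rows in view 185.80486218161838 293.0250161345581
centre 0.46234998 0.03325 r mm 11.668628
centre 0.46234998 0.03325 r mm 9.7729845
centre 0.46109998 0.032250002 r mm 27.745602
[322.8007 240.6165] [322.2876 239.1599] [ 74  79 101 106 111 117 119 116 116 115  73  67 114 117 112 116 116 116
 115 115 115 114 114 114 115 114 114 141 115  84 112 148 149 148 149 149
 148 149 149 149 148 148 148]
hook area changed px 0
38.13110053539276 0.24820451102672567 [ 0.0004  0.0014  0.0006  0.     -0.0028  0.0001]
```

```bash
python3 -c "
from plant import ctrl
print(ctrl.sign_off())"
```

```text
the job is handed in; nothing more can be done
None
```

I handed the job in with the carrier hanging on both prongs and the probe held in the ring about 2–4° off vertical, pressing at about 3.9 N (disc about 5 mm down); sign-off returned no verdict.

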